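Prime the sample pump of a mass spectrometer

ROBOT

A 7-joint arm with a two-finger parallel gripper is mounted at the origin on the work surface. World frame = base frame: x ahead of the robot, y to its left, z up, the work surface at z = 0. Lengths are in mm, angles in rad, forces in N, time in s.
With the tool pointing down it reaches from about 425 to 975 mm from the base axis. Payload 16.7 kg.
Tool frame: the origin (TCP) lies midway between the tips of the shut fingers; the grasp point (between the pads) lies 19 mm behind it; z points along the fingers, y is the line along which they close (so a half turn about z gives the same grasp; the last joint's range is limited). The gripper opens to 85 mm and grips with 20 to 120 N. Pads are 22 mm wide; open, the fingers measure 114 mm over their backs; the gripper's body (76 mm by 85 mm) begins 54 mm behind the grasp point. The pads swing forward as they close: fully open they stand 13 mm farther back than shut.
Start: joints at [1.05, 0.426, 0.074, 1.606, -0.034, 1.111, -0.067], TCP at [244.561, -629.1, 231.302] pointing down, gripper open.
Joint ranges: [-2.85, 2.85], [-0.5, 2.14], [-1.23, 1.37], [0.21, 2.46], [-1.02, 4.16], [0.16, 2.05], [-2.73, 2.73]. Speed limits (rad/s): [1.89, 1.89, 2.39, 2.39, 3.01, 3.01, 3.01].

INTERFACE

Orientations are given as a rotation vector (axis times angle).
In Python, from workcell import sense, snapshot, hand_in gives the robot as it stands.
- The arm moves only by the tool move_arm, never from a script. Its argument "steps" is one flat list of numbers, 4 for each row, row after row: the shift along the tool's x, y, z normalised to -1 to 1, where 1 is 0.3 m, then the turn about the tool's z normalised to -1 to 1, where 1 is 45 degrees. A call has 1 to 5 rows; each row shifts and turns the commanded pose from where the row before left it, along the tool's axes as they then stand; what a row does not reach is not made up. A row lasts 1/8 s, in which the tool goes at most 62.5 mm and 10.7 degrees, less where a joint would pass 70% of its speed; a pose out of reach is approached as far as the arm can. A call with a number of a shift or a turn outside -1 to 1 is refused whole. A call with a gripper value outside its range is refused whole. "fingers" is the opening, from -1 (shut) to 1 (fully open), set as the call begins (left out, the last holds). The fingers move at their own pace and stop on an object; the grip force is fixed at half the most. Time passes only in rows, so rows that do not move let the fingers close. It gives the time, the measured TCP pose, the force, the opening and the grip force at its end, in the units of the state.
- sense(): the state, without advancing time (a new reading comes with each control period).
- snapshot(name): name is "scene" or "top" or "wrist"; returns a dict with "pixels" (400x640x3 uint8, red, green, blue), "mtx" (3x3 intrinsics, pixels), "rvec" (rotation vector, rad) and "tvec" (3), from world to camera coordinates, as OpenCV has them; the wrist camera has in their place "tool_from_camera" (4x4, takes a point from camera to tool coordinates, whose origin is the TCP and whose axes are the flange's). Camera axes: x right, y down, z forward; pixel columns grow to the right and rows downward; lengths in mm; the calibration is good to about 2 mm. A picture is of the moment at which its call begins: read the wrist's pose just before it. There is no depth.
- hand_in(): hands the job in; it is judged then, once.
The state is a dict: "time": time; "joints": joint angles; "qvel": joint speeds; "joint_efforts": joint torques, N m; "tool_pos": TCP position; "ee_rot": TCP orientation; "contact_force": force on the tool from outside, world axes, zero at the start; "ft_torque": the same for the moment, N m; "opening": finger opening in mm; "gripper_force": force on a finger pad.
Only numpy, scipy, OpenCV 4.12 (cv2) and the standard library are available. Lean on these libraries where they do the work, as an engineer would, in place of code of your own. Each camera call takes 0.05 s, during which the arm holds its last target. There are 200 camera calls.

TASK

Prime the sample pump by pressing, in this order: tip the rocker on the grey pump unit fully on by pressing down its raised, white-marked half, then push the blue key on the white control box fully down until it stays down, then press the green button fully down and finish the program while still holding it down. Leave the yellow key and the red stop button unpressed, and do not pick up or move any of the vials, glassware and boxes standing around.

Things in the scene. Friction and masses are not known exactly. Their poses are not given: they have to be found in the camera images.
- pump: Fixed grey pump unit, box 160 (x) by 130 (y) by 70 mm high, with a black round pump head (60 mm across) sticking out 26 mm from its +x face and the black mains rocker on its top. May stand left or right of the robot. Origin: centre of its underside; z up; the rocker lies along its x axis, marked half towards -x.
- rocker_mark (a point): Press point on the face of the rocker's marked half (white bar across it), 22 mm from the pivot. The rocker is a black V-shaped paddle 63 mm long (along the pump's x), 36 mm wide; pivot 82 mm above the table, at x = -25 mm on the pump. Off: marked half tilted up, this point about 93 mm above the table; fully on: half level, point 86 mm up. Press straight down. Its frame turns with the paddle.
- rocker (a joint): Angle of the rocker, rad: 0 off (marked half up), 0.36 fully on (marked half level). It stays where it is left; friction resists with about 3 N at the mark, and the inner part of the half needs more.
- panel: Fixed white control box with an orange stripe, 140 (x) by 250 (y) by 60 mm high; four round keys stand in a row along its y axis, 60 mm apart, at y = -90, -30, 30 and 90 mm and x = -30 mm. Origin: centre of its underside; z up. May stand left or right of the robot.
- blue_top (a point): Centre of the top face of the blue gas key, a flat round cap 30 mm across; it moves down with the cap. At rest 84 mm above the table, about 76 mm when fully down. It latches: it stays down where it is left and resists with about 4 N. Its black collar is 46 mm across and 10 mm high and stands on the control box's top. Any of the four keys may be in any of the four places.
- blue (a joint): Travel of the blue key, m: 0 up, 0.008 fully down.
- green_base: Black collar of the green prime button with the button in it. Origin: centre of the collar's underside, on the control box's top, 60 mm above the table.
- green_top (a point): Centre of the top face of the green prime button, a flat round cap 30 mm across; it moves down with the cap. At rest 84 mm above the table, about 76 mm when fully down. It springs back when let go: about 2 N to start, 6 N fully down. Its black collar is 46 mm across and 10 mm high and stands on the control box's top. Any of the four keys may be in any of the four places.
- green (a joint): Travel of the green button, m: 0 up, 0.008 fully down.
- yellow_top (a point): Centre of the top face of the yellow key, a flat round cap 30 mm across that looks like the blue one apart from its colour; it moves down with the cap. At rest 84 mm above the table, about 76 mm when fully down. Not to be pressed. Its black collar is 46 mm across and 10 mm high and stands on the control box's top. Any of the four keys may be in any of the four places.
- yellow (a joint): Travel of the yellow key, m: 0 up, 0.008 fully down.
- red_top (a point): Centre of the top face of the red stop button, a mushroom cap 36 mm across on a yellow collar; it moves down with the cap. At rest 84 mm above the table, about 76 mm when fully down. Not to be pressed. Collar size as for the others; any of the four places.
- red (a joint): Travel of the red stop button, m: 0 up, 0.008 fully down.
- pump_vial: Clear vial with a blue cap, 30 mm across, 53 mm high, standing on top of the pump unit behind the rocker (+x side). Loose bystander, not to be moved. Origin: centre of its underside.
- panel_vial: Clear vial with a white cap, 30 mm across, 53 mm high, standing on top of the control box behind the keys (+x side), 73 to 80 mm from the row of keys. Loose bystander, not to be moved. Origin: centre of its underside.
- tube_rack: White rack full of capped sample tubes (mostly blue caps), 70 by 190 by 80 mm high, at the far edge. Loose bystander, not to be moved. Origin: centre of its underside.
- flask: Small conical glass flask, 72 mm across the foot, 96 mm high, at the far edge. Loose bystander, not to be moved. Origin: centre of its underside.
- beaker: Small glass beaker, 56 mm across, 62 mm high, between the robot and the equipment. Loose bystander, not to be moved. Origin: centre of its underside.
- tip_box: Blue pipette-tip box with a clear lid, 62 by 102 by 59 mm high, between the robot and the equipment. Loose bystander, not to be moved. Origin: centre of its underside.
- reagent: White bottle with a blue cap, 60 mm across, 120 mm high, at the left side. Loose bystander, not to be moved. Origin: centre of its underside.
Things that resemble listed ones, but are neither listed nor needed, are in the scene too. Leave any orange or pink look-alike of the pump alone.

How it is judged:
By the outcome, as a careful person would: the job done as asked, in the order asked, and still so for the second after the job is handed in, while the arm keeps its last pose, push and grip.
It also fails if it takes over 45 s, if anything falls off the work surface, if the arm or the gripper's body presses on something with over 40 N, if the wrist force passes 120 N, or if a joint passes its speed limit or range.

## Working session

There is one attempt and no reset: what is moved stays moved. The work goes in short steps, Python scripts to look and compute and a tool call to move; the robot and the scene stay as the last step left them, time stands still between calls to the robot, and variables do not carry over. Pictures are saved under pics/ and viewed, at most 10 in all, crops included, and the job is handed in when it is done.

Besides the shell and the picture viewer there is one more tool, called after ">>>" in YAML: its name, and indented under it one key for each argument. move_arm: Moves the arm, as the interface text tells. Its arguments: {"type":"object","properties":{"steps":{"type":"array","items":{"type":"number"}},"fingers":{"type":"number"}},"required":["steps"]}

```bash
mkdir -p pics; cat > h.py <<'E'
import numpy as np,cv2,pickle
from workcell import sense,snapshot,hand_in
def ray(s,uv):
    R=cv2.Rodrigues(np.array(s['rvec'],float))[0];t=np.array(s['tvec'],float).ravel()
    d=R.T@np.linalg.inv(np.array(s['mtx']))@np.array([uv[0],uv[1],1.]);return -R.T@t,d
def atz(s,uv,z):
    o,d=ray(s,uv);return o+d*(z-o[2])/d[2]
def proj(s,P):
    return cv2.projectPoints(np.array(P,float).reshape(-1,3),np.array(s['rvec'],float),np.array(s['tvec'],float),np.array(s['mtx'],float),None)[0].reshape(-1,2)
E
python3 - <<'E'
from h import *
for n in('scene','top'):
    s=snapshot(n);pickle.dump(s,open(n+'.pkl','wb'));cv2.imwrite(f'pics/{n}.png',np.array(s['pixels'])[:,:,::-1])
    print(n,ray(s,(320,200)))
s=sense();print(s['time'],s['tool_pos'],s['ee_rot'],s['opening'],cv2.Rodrigues(np.array(s['ee_rot']))[0].round(3))
E
```

```text
scene (array([ 991.94119265, -426.39476823,  831.0848281 ]), array([-0.50322026,  0.47789545, -0.72022505]))
top (array([ 275.36154017,   93.64435544, 1620.09475884]), array([ 0.15147247, -0.013514  , -0.98850113]))
0.1 [ 244.43045351 -628.80748066  230.66379712] [-3.08666562e+00 -5.78802853e-01  4.42328523e-04] 85.54639239684595 [[ 0.932  0.362 -0.   ]
 [ 0.362 -0.932  0.001]
 [-0.    -0.001 -1.   ]]
```

View pics/top.png

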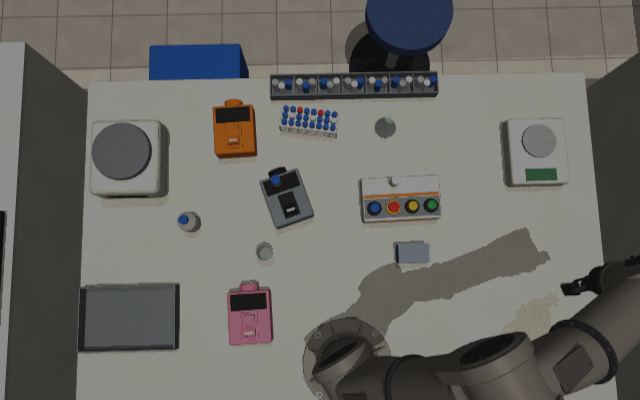

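View pics/scene.png

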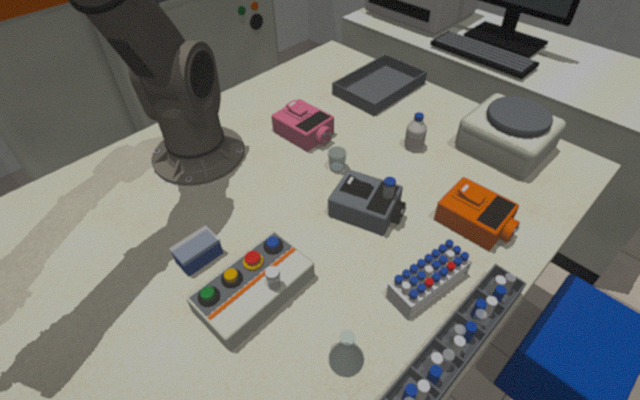

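The top view shows three pump-like units: orange at (235,130), pink at (250,315) and grey at (287,198). The grey one fits. The keys, left to right, are blue (375,208), red (394,207), yellow (413,206) and green (432,205). I'll confirm with enlarged crops and measure the keys by colour.

```bash
python3 - <<'E'
from h import *
T=pickle.load(open('top.pkl','rb'));S=pickle.load(open('scene.pkl','rb'))
a=np.array(T['pixels'])[155:240,250:450,::-1];b=np.array(S['pixels'])[160:240,310:420,::-1]
A=cv2.resize(a,None,fx=4,fy=4,interpolation=cv2.INTER_CUBIC)[:, :]
B=cv2.resize(b,(330,240),interpolation=cv2.INTER_CUBIC)
c=np.array(S['pixels'])[225:345,180:325,::-1];C=cv2.resize(c,(290,240),interpolation=cv2.INTER_CUBIC)
out=np.zeros((590,800,3),np.uint8);out[:340]=A;out[345:585,:330]=B;out[345:585,340:630]=C
cv2.imwrite('pics/crop.png',out)
rng={'blue':((105,120,40),(125,255,255)),'red':((174,150,60),(180,255,255)),'yellow':((20,150,80),(30,255,255)),'green':((50,100,30),(80,255,255))}
for n,s,box in(('top',T,(195,220,362,442)),('scene',S,(230,310,190,290))):
    im=np.array(s['pixels']);h=cv2.cvtColor(im,cv2.COLOR_RGB2HSV)
    y0,y1,x0,x1=box
    for k,(lo,hi) in rng.items():
        m=cv2.inRange(h[y0:y1,x0:x1],np.array(lo),np.array(hi))
        if k=='red': m|=cv2.inRange(h[y0:y1,x0:x1],np.array((0,150,60)),np.array((4,255,255)))
        nn,l,st,ce=cv2.connectedComponentsWithStats(m)
        if nn<2: print(n,k,'none');continue
        i=1+st[1:,4].argmax();uv=ce[i]+[x0,y0];print(n,k,uv.round(1),st[i],atz(s,uv,84 if n=='top' else 82).round(1))
E
```

```text
top blue [374.5 207.4] [ 8  8 10 10 81] [483.5 -97.   84. ]
top red [393.5 206.4] [27  7 10 10 82] [ 485.  -156.7   84. ]
top yellow [412.8 205.4] [47  6  9 10 72] [ 486.9 -217.3   84. ]
top green [431.5 204.4] [65  4 10 11 85] [ 488.8 -276.    84. ]
scene blue [272.2 241.4] [ 76   7  13  10 100] [483.3 -97.   82. ]
scene red [251.9 257.1] [ 55  21  15  13 148] [ 484.8 -156.6   82. ]
scene yellow [230.3 274.7] [ 33  39  15  13 147] [ 488.  -217.3   82. ]
scene green [206.8 292.2] [ 10  56  15  13 139] [ 488.1 -276.7   82. ]
```

View pics/crop.png

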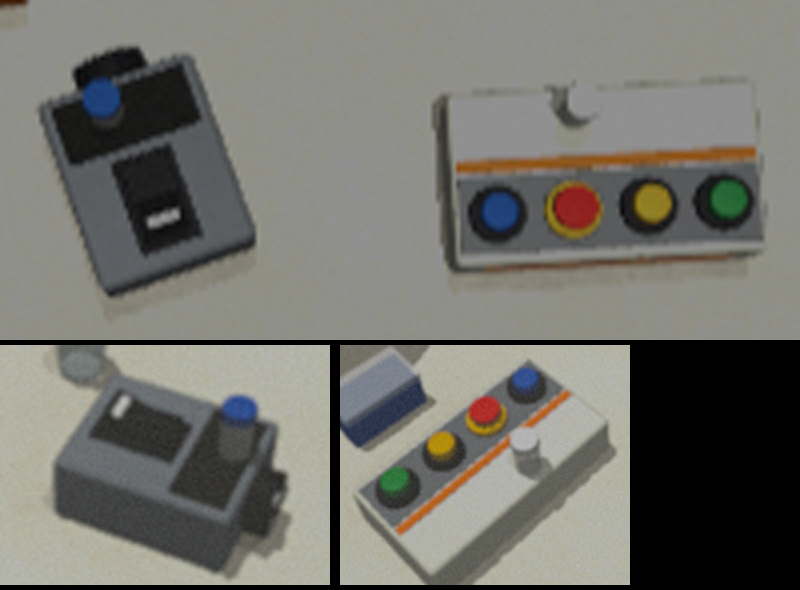

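The crop confirms the grey pump. Its white bar is at about crop (163,216), which is top-image (290.7,209), on the near (-x) half. The key order is blue, red, yellow, green. Next I'll work out the pump pose and mark position.

```bash
python3 - <<'E'
from h import *
T=pickle.load(open('top.pkl','rb'));S=pickle.load(open('scene.pkl','rb'))
def white(s,y0,y1,x0,x1):
    g=np.array(s['pixels'])[y0:y1,x0:x1].min(2).astype(float);w=np.clip(g-110,0,None);yy,xx=np.mgrid[y0:y1,x0:x1];return np.array([(w*xx).sum(),(w*yy).sum()])/w.sum(),g.max()
for n,s,b in(('top',T,(203,214,284,297)),('scene',S,(174,187,344,356))):
    uv,mx=white(s,*b);print(n,uv,mx,atz(s,uv,93).round(1),atz(s,uv,97).round(1))
c=np.array([(42,105),(188,57),(253,240),(110,293)])/4+[250,155]-.375
P=np.array([atz(T,u,70)[:2] for u in c]);print(P.round(1),P.mean(0))
for a,b in((0,1),(1,2),(2,3),(3,0)):d=P[b]-P[a];print(np.hypot(*d),np.degrees(np.arctan2(d[1],d[0])))
ct=P.mean(0)
d=(P[0]+P[1]-P[2]-P[3]);d/=np.hypot(*d);print('yaw',np.degrees(np.arctan2(d[1],d[0])))
for r in(-45,-47,-50):print(r,ct+d*r)
# panel vial/bodies: tool orientation
s=sense();print(s['tool_pos'],s['joints'])
E
```

```text
top [290.19343066 209.15328467] 144.0 [482.8 165.9  93. ] [482.3 165.7  97. ]
scene [349.87981221 179.81314554] 180.0 [480.3 167.6  93. ] [483.1 164.3  97. ]
[[578.6 260.6]
 [614.8 144.3]
 [466.9  96. ]
 [427.8 208.8]] [522.03755186 177.43392795]
121.79760392766879 -72.72409639606832
155.55654828224093 -161.90326550226706
119.37733664895347 109.12449301913783
159.46110417931365 18.96880121509151
yaw 18.538172472539873
-45 [479.37250983 163.12679028]
-47 [477.47628574 162.49091749]
-50 [474.6319496  161.53710832]
[ 244.43045351 -628.80748066  230.66379712] [ 1.05052412  0.42670651  0.07385006  1.60652489 -0.03411596  1.11078323
 -0.06710761]
```

>>> move_arm:
  steps: [0.15,-0.057,0,0,0.15,-0.057,0,0,0.15,-0.057,0,0,0.15,-0.057,0,0,0.15,-0.057,0,0]
  fingers: -1

```text
time: 0.72
tool_pos: [424.2, -466.6, 231.1]
ee_rot: [-3.087, -0.579, 0.0]
contact_force: [0.3, -0.8, -0.2]
opening: 0.4
gripper_force: 0.0
```

>>> move_arm:
  steps: [0.118,-0.145,0,0,0.118,-0.145,0,0,0.118,-0.145,0,0,0.118,-0.145,0,0,0.118,-0.145,0,0]

```text
time: 1.35
tool_pos: [509.7, -199.2, 231.2]
ee_rot: [-3.088, -0.579, 0.0]
contact_force: [0.9, -0.1, -0.2]
opening: 0.3
gripper_force: 0.0
```

>>> move_arm:
  steps: [0.05,-0.167,0,0,0.05,-0.167,0,0,0.05,-0.167,0,0,0.05,-0.167,0,0,0.05,-0.167,0,0]

```text
time: 1.98
tool_pos: [488.1, 61.2, 231.3]
ee_rot: [3.088, 0.579, -0.0]
contact_force: [1.8, 0.1, 0.1]
opening: -0.3
gripper_force: 0.0
```

>>> move_arm:
  steps: [0.05,-0.167,0,0,0.05,-0.167,0,0,0,0,0,0,0,0,0,0]

```text
time: 2.48
tool_pos: [480.2, 163.5, 231.1]
ee_rot: [3.087, 0.579, -0.001]
contact_force: [0.1, -1.1, -0.0]
opening: 0.1
gripper_force: 0.0
```

```bash
python3 - <<'E'
from h import *
st=sense();s=snapshot('wrist');pickle.dump((st,s),open('w.pkl','wb'))
cv2.imwrite('pics/w1.png',np.array(s['pixels'])[:,:,::-1])
print(st['tool_pos'],st['contact_force'],np.array(s['tool_from_camera']).round(2),s['mtx'])
E
```

```text
[480.15056634 163.47992737 231.05462464] [ 0.10504009 -1.05331007 -0.01028987] [[  -0.     -0.95   -0.32   81.91]
 [   1.     -0.     -0.      0.76]
 [   0.     -0.32    0.95 -143.02]
 [   0.      0.      0.      1.  ]] [[281.26576462   0.         313.7364164 ]
 [  0.         281.26576462 197.94251614]
 [  0.           0.           1.        ]]
```

View pics/w1.png

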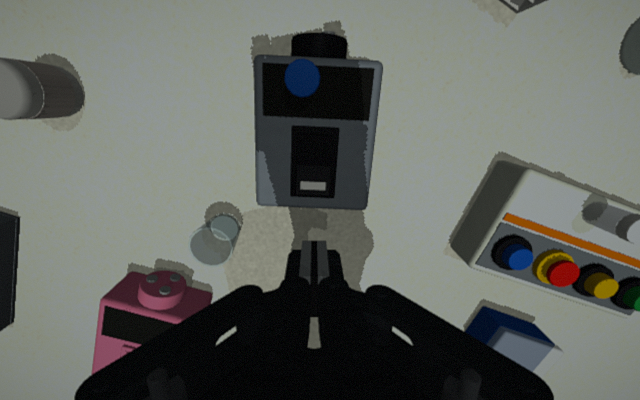

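The wrist view shows the grey pump straight ahead with its white bar at (313,186). I'll check that point's position.

```bash
python3 - <<'E'
from h import *
st,s=pickle.load(open('w.pkl','rb'))
M=np.array(s['tool_from_camera']);R=cv2.Rodrigues(np.array(st['ee_rot']))[0];p=np.array(st['tool_pos'])
def f(u,v,z):
    d=R@M[:3,:3]@np.linalg.inv(np.array(s['mtx']))@[u,v,1];o=p+R@M[:3,3];return o+d*(z-o[2])/d[2]
for z in(93,96):print(f(313,185.5,z).round(1))
P=[f(*u,70)[:2] for u in((256,203.5),(368,206),(381,61),(256,58))];print(np.round(P,1))
P=np.array(P);d=P[2]+P[3]-P[0]-P[1];d/=np.hypot(*d);c=P.mean(0);print(c,np.degrees(np.arctan2(d[1],d[0])),c-47*d)
tgt=np.array([480.5,165])
E
```

```text
[481.1 164.   93. ]
[481.9 164.3  96. ]
[[431.2 214.9]
 [474.9  93.8]
 [617.3 145.3]
 [575.5 260.3]]
[524.74627216 178.57877233] 18.683160947705993 [480.22296235 163.52304639]
```

>>> move_arm:
  steps: [0,0,0.15,0,0,0,0.15,0,0,0,0.12,0,0,0,0.02,0,0,0,0.015,0]

```text
time: 3.15
tool_pos: [480.9, 163.5, 95.6]
ee_rot: [-3.088, -0.577, -0.001]
contact_force: [-1.7, -0.3, 4.4]
opening: 0.0
gripper_force: 1.7
```

>>> move_arm:
  steps: [0,0,0.01,0,0,0,0.01,0,0,0,0.005,0,0,0,0,0]

```text
time: 3.65
tool_pos: [480.4, 163.9, 87.4]
ee_rot: [-3.088, -0.579, -0.0]
contact_force: [-0.7, -0.5, 1.3]
opening: 0.1
gripper_force: 0.6
```

>>> move_arm:
  steps: [0,0,0.004,0,0,0,0.004,0,0,0,0,0]

```text
time: 4.03
tool_pos: [480.3, 163.9, 85.9]
ee_rot: [3.087, 0.579, 0.0]
contact_force: [-8.8, -4.2, 26.1]
opening: -0.0
gripper_force: 12.5
```

>>> move_arm:
  steps: [0,0,0.004,0,0,0,0.002,0,0,0,0,0]

```text
time: 4.4
tool_pos: [480.4, 163.9, 85.5]
ee_rot: [3.087, 0.579, 0.001]
contact_force: [-20.4, -8.9, 58.6]
opening: -0.1
gripper_force: 29.5
```

>>> move_arm:
  steps: [0,0,-0.08,0,0,0,-0.15,0,0,0,-0.15,0,0,0,-0.12,0,0,0,0,0]

```text
time: 5.03
tool_pos: [481.6, 164.5, 235.7]
ee_rot: [-3.087, -0.579, -0.008]
contact_force: [-0.7, -0.3, -0.6]
opening: -0.1
gripper_force: 0.0
```

```bash
python3 - <<'E'
from h import *
_,w=pickle.load(open('w.pkl','rb'))
st=sense();s=snapshot('wrist');pickle.dump((st,s),open('w2.pkl','wb'))
a=[cv2.resize(np.array(q['pixels'])[30:230,230:390,::-1],None,fx=2.5,fy=2.5,interpolation=cv2.INTER_CUBIC) for q in(w,s)]
cv2.imwrite('pics/w2.png',np.hstack(a));print(st['tool_pos'])
E
```

```text
[481.62821446 164.54360718 235.74269026]
```

View pics/w2.png

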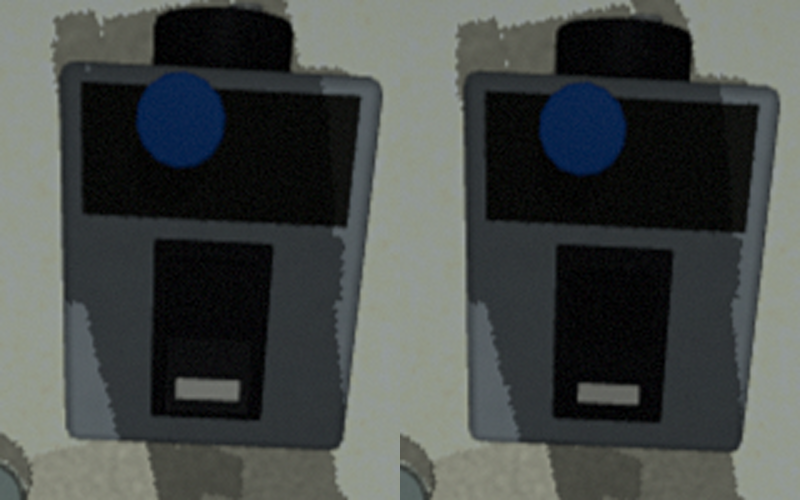

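The bar (right panel, about (608,393)) has dropped and moved towards the paddle's end. With the hard stop at 86 mm, that means the rocker is fully on. Next, the blue key.

>>> move_arm:
  steps: [-0.062,0.163,0,0,-0.062,0.163,0,0,-0.062,0.163,0,0,-0.062,0.163,0,0,-0.062,0.163,0,0]

```text
time: 5.7
tool_pos: [481.5, -99.3, 232.0]
ee_rot: [-3.087, -0.579, 0.002]
contact_force: [1.1, 0.7, -0.2]
opening: -0.0
gripper_force: 0.0
```

>>> move_arm:
  steps: [0,0,0,0]

```text
time: 5.82
tool_pos: [481.2, -101.5, 231.7]
ee_rot: [3.089, 0.57, -0.003]
contact_force: [0.9, 0.9, 0.5]
opening: -0.4
gripper_force: 0.0
```

```bash
python3 - <<'E'
from h import *
st=sense();d=np.array([483.4,-97])-st['tool_pos'][:2];R=cv2.Rodrigues(np.array(st['ee_rot']))[0]
print(st['tool_pos'],R.T@[*d,0]/300)
s=snapshot('wrist');cv2.imwrite('pics/w3.png',np.array(s['pixels'])[:,:,::-1])
M=np.array(s['tool_from_camera']);p=np.array(st['tool_pos'])
im=np.array(s['pixels']);h=cv2.cvtColor(im,cv2.COLOR_RGB2HSV)
for k,lo,hi in(('blue',(105,120,40),(125,255,255)),('green',(50,100,30),(80,255,255)),('yel',(20,150,80),(30,255,255))):
    n,l,t,c=cv2.connectedComponentsWithStats(cv2.inRange(h,np.array(lo),np.array(hi)))
    for i in range(1,n):
        if t[i,4]>150:
            v=R@M[:3,:3]@np.linalg.inv(np.array(s['mtx']))@[*c[i],1];o=p+R@M[:3,3];print(k,c[i].round(1),t[i],(o+v*(83-o[2])/v[2]).round(1))
E
```

```text
[ 481.19790114 -101.4959757   231.6850904 ] [ 1.22076967e-02 -1.13776008e-02 -2.29921168e-05]
blue [311.2 180.6] [298 167  28  28 594] [483.5 -98.3  83. ]
blue [365.5 272.8] [342 257  54  34 582] [ 399.5 -199.9   83. ]
green [459.4 230.1] [447 217  26  27 526] [ 489.1 -276.5   83. ]
yel [357.7 187.4] [341 176  40  36 321] [ 494.3 -147.9   83. ]
yel [412.4 215.4] [400 204  26  24 486] [ 486.2 -218.2   83. ]
```

>>> move_arm:
  steps: [0.012,-0.012,0.1,0,0,0,0.15,0,0,0,0.15,0,0,0,0.06,0,0,0,0.01,0]

```text
time: 6.5
tool_pos: [483.2, -91.7, 90.5]
ee_rot: [-3.086, -0.582, 0.005]
contact_force: [0.3, -1.3, 0.3]
opening: 0.3
gripper_force: 0.0
```

>>> move_arm:
  steps: [0,0,0.01,0,0,0,0.01,0,0,0,0.01,0,0,0,0,0]

```text
time: 7.0
tool_pos: [484.4, -93.1, 83.3]
ee_rot: [3.088, 0.579, 0.001]
contact_force: [-0.0, -0.1, -0.2]
opening: 0.1
gripper_force: 0.0
```

>>> move_arm:
  steps: [-0.004,0.006,-0.01,0,-0.004,0.006,0,0,0,0,0.01,0,0,0,0.005,0,0,0,0,0]

```text
time: 7.62
tool_pos: [483.2, -97.2, 81.5]
ee_rot: [-3.088, -0.579, 0.0]
contact_force: [-0.3, -0.4, -0.8]
opening: -0.2
gripper_force: 0.1
```

>>> move_arm:
  steps: [0,0,0.006,0,0,0,0.006,0,0,0,0.004,0,0,0,0,0]

```text
time: 8.12
tool_pos: [483.2, -97.2, 76.6]
ee_rot: [-3.088, -0.579, 0.0]
contact_force: [-0.1, -0.8, 0.8]
opening: -0.2
gripper_force: 0.0
```

>>> move_arm:
  steps: [0,0,0.004,0,0,0,0.003,0,0,0,0,0]

```text
time: 8.5
tool_pos: [483.4, -97.2, 75.6]
ee_rot: [3.088, 0.579, 0.0]
contact_force: [-7.8, 1.1, 24.9]
opening: 0.2
gripper_force: 12.0
```

>>> move_arm:
  steps: [0,0,-0.08,0,0,0,-0.13,0,0,0,-0.12,0,0,0,0,0]

```text
time: 9.0
tool_pos: [484.7, -97.4, 176.1]
ee_rot: [3.086, 0.579, 0.007]
contact_force: [0.1, 0.2, 0.0]
opening: -0.1
gripper_force: 0.0
```

>>> move_arm:
  steps: [-0.05,0.141,0,0,-0.05,0.141,0,0,-0.05,0.141,0,0,-0.05,0.141,0,0,0,0,0,0]

```text
time: 9.62
tool_pos: [487.6, -280.0, 172.4]
ee_rot: [3.089, 0.572, -0.002]
contact_force: [-0.1, 0.3, 0.1]
opening: -0.0
gripper_force: 0.0
```

>>> move_arm:
  steps: [0,0,0,0,0,0,0,0]

```text
time: 9.88
tool_pos: [488.8, -275.5, 173.4]
ee_rot: [-3.087, -0.581, 0.0]
contact_force: [-0.6, -0.2, 0.6]
opening: 0.0
gripper_force: 0.0
```

```bash
python3 - <<'E'
from h import *
st=sense();d=np.array([488.7,-276.4])-st['tool_pos'][:2];R=cv2.Rodrigues(np.array(st['ee_rot']))[0]
print(st['tool_pos'],R.T@[*d,0]/300)
s=snapshot('scene');cv2.imwrite('pics/s2.png',cv2.resize(np.array(s['pixels'])[150:350,150:420,::-1],None,fx=2.9,fy=2.9,interpolation=cv2.INTER_CUBIC))
E
```

```text
[ 488.79017573 -275.49123276  173.39397206] [-1.38195072e-03  2.71233485e-03 -1.59344167e-06]
```

View pics/s2.png

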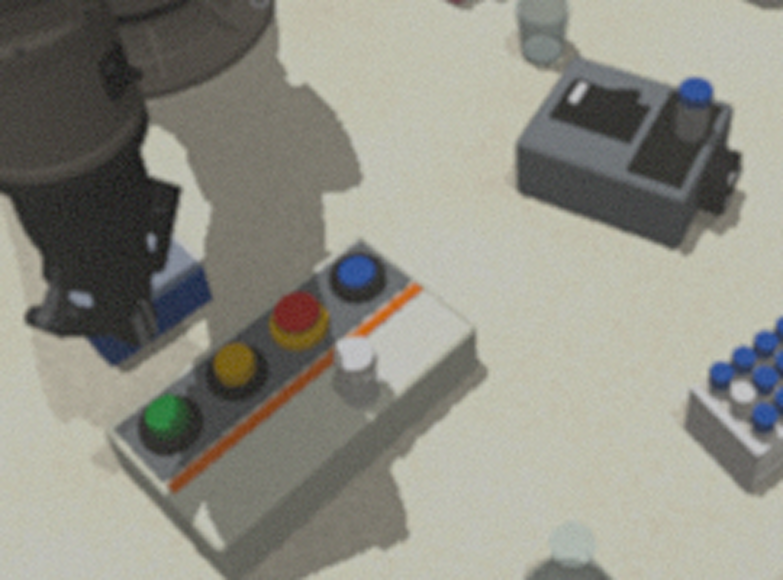

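The crop shows blue (357,270) sitting low in its collar, the rocker (605,100) with its marked half level, and the red and yellow keys up. Next, green.

>>> move_arm:
  steps: [0,0,0.1,0,0,0,0.12,0,0,0,0.06,0,0,0,0.01,0,0,0,0,0]

```text
time: 10.55
tool_pos: [489.2, -276.8, 87.5]
ee_rot: [3.087, 0.579, 0.001]
contact_force: [0.8, -0.1, 0.5]
opening: 0.3
gripper_force: 0.0
```

>>> move_arm:
  steps: [0,0,0,0]

```text
time: 10.68
tool_pos: [489.3, -277.0, 87.8]
ee_rot: [3.087, 0.579, 0.002]
contact_force: [-0.6, 0.6, -0.0]
opening: -0.1
gripper_force: 0.0
```

>>> move_arm:
  steps: [0,0,0.01,0,0,0,0.01,0,0,0,0.01,0,0,0,0.006,0,0,0,0,0]

```text
time: 11.3
tool_pos: [489.1, -276.9, 76.1]
ee_rot: [3.087, 0.579, 0.001]
contact_force: [1.5, -1.4, 4.2]
opening: -0.1
gripper_force: 2.9
```

>>> move_arm:
  steps: [0,0,0.004,0,0,0,0.003,0,0,0,0,0]

```text
time: 11.68
tool_pos: [489.3, -277.1, 75.6]
ee_rot: [3.087, 0.578, 0.002]
contact_force: [-7.5, 4.8, 35.2]
opening: 0.1
gripper_force: 17.8
```

>>> move_arm:
  steps: [0,0,0,0,0,0,0,0]

```text
time: 11.92
tool_pos: [489.3, -277.1, 75.6]
ee_rot: [3.087, 0.579, 0.002]
contact_force: [-7.7, 3.7, 35.8]
opening: -0.0
gripper_force: 17.7
```

```bash
python3 -c "
from h import *
print(hand_in())"
```

```text
the job is handed in; nothing more can be done
None
```

I pressed the rocker, then the blue key, then the green button, each down to its stop, and handed the job in at about 12 s with green still held down at about 36 N; the red and yellow keys and the loose items were not touched.

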